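# Press the cap home on a test cartridge

### The arm

A 6-joint arm with a two-finger parallel gripper is mounted at the origin on the work surface. World frame = base frame: x ahead of the robot, y to its left, z up, the work surface at z = 0. Lengths are in mm, angles in rad, forces in N, time in s.
With the tool pointing down it reaches from about 350 to 725 mm from the base axis. Payload 6 kg.
Tool frame: the origin (TCP) lies at the very end of the fingers, on their centre line; the grasp point (between the pads) lies 19 mm behind it; z points along the fingers, y is the line along which they close (so a half turn about z gives the same grasp; the last joint's range is limited). The gripper opens to 85 mm and grips with 20 to 120 N. Pads are 22 mm wide; open, the fingers measure 114 mm over their backs; the gripper's body (76 mm by 85 mm) begins 54 mm behind the grasp point. The pads swing forward as they close: fully open they stand 13 mm farther back than shut.
Start: joints at [1.52, 0.04, 0.085, 0, -1.615, -0.334], TCP at [225.197, 556.111, 231.261] pointing down, gripper open.
Joint ranges: [-2.56, 2.56], [-1.29, 2.01], [-1.08, 1.49], [-3.29, 1.98], [-2.81, -0.18], [-2.99, 2.99]. Speed limits (rad/s): [2.57, 2.57, 3.01, 3.14, 3.14, 3.14].

### API

Orientations are given as a unit quaternion [w, x, y, z].
In Python, from rig import move_to, servo_line, goto_joints, gripper_open, grab, wait, solve_ik, sense, read_camera, camera_info, MotionError, close_job gives the robot as it stands. Calls block until the motion is done:
- move_to(position, orientation): joint-space move of the TCP to a pose.
- servo_line(position, ori=None, feed=150, guard=None): straight line of the TCP; ori=None keeps the orientation; feed is the mean speed in mm/s. With guard (N) it stops when the force on the tool has changed by that much, and returns True; else False.
- goto_joints(angles): joint-space move.
- gripper_open() and grab(force=None): open the fingers fully, or close them until they stop; force is the grip in N (None keeps the last).
- wait(seconds).
- solve_ik(position, orientation): joint angles nearest the present ones, or None.
- sense(): the state.
- read_camera(name): name is "scene" or "side" or "wrist"; returns (picture, depth): 420x560x3 uint8, red, green, blue; 420x560 float32, mm along the optical axis (not along the pixel's ray), 0 where there is no reading.
- camera_info(name): a dict with "fx", "fy", "cx", "cy" (pixels), "camera_from_world" (4x4, takes a point from world to camera coordinates). Camera axes: x right, y up, looking along -z (the intrinsics and any distortion apply to the point x, -y, -z); pixel columns grow to the right and rows downward; lengths in mm; the calibration is good to about 2 mm. A picture is of the moment at which its call begins: read the wrist's pose just before it. camera_info takes no time and is no camera call; for the wrist camera it gives the pose at the moment of the call.
A pose or a line that the arm cannot do raises MotionError and nothing moves.
- close_job(): hands the job in; it is judged then, once.
The state is a dict: "clock": time; "joint_pos": joint angles; "joint_velocities": joint speeds; "joint_efforts": joint torques, N m; "eef_pos": TCP position; "eef_rot": TCP orientation; "ft_force": force on the tool from outside, world axes, zero at the start; "wrist_torque": the same for the moment, N m; "opening": finger opening in mm; "grip_force": force on a finger pad.
Only numpy, scipy, OpenCV 4.12 (cv2) and the standard library are available. Lean on these libraries where they do the work, as an engineer would, in place of code of your own. Each camera call takes 0.05 s, during which the arm holds its last target. There are 200 camera calls.

### The job

The red cap of one test cartridge still stands up from its body. Stand that cartridge upright in the blue nest of the bench press and let go of it, swing the press's sprung lever all the way down to its stop so that the cap is driven fully home, and bring or let the lever go back up to rest. Then take the cartridge out and stand it upright on the floor of the yellow tray and let go, never tipping the cartridge over on the way, and leave everything else on the bench where it is.

Things in the scene. Friction and masses are not known exactly. Their poses are not given: they have to be found in the camera images.
- cartridge: the cartridge to press: an upright white block with grey and amber side panels, 44 (own x) by 32 (own y) by 60 mm high without its cap, about 70 g; origin at the centre of its underside. On top is a round red cap on a stem, not to be pushed in before the press does it. It starts standing on the green mat beside the other cartridge
- cap (a joint): how far the red cap is pushed into the cartridge, m: at the start it stands up (0 to 0.001), 0.008 = fully home, its flange flat on the cartridge's top. It slides straight down against about 8 N of friction and stays where it is left
- cap_top (a point): centre of the top of the red cap (24 mm wide, flange 6 mm thick): 74 mm above the cartridge's underside while the cap stands up, 66 mm when it is home
- press: bench press, fixed to the bench: white base plate 210 (own x) by 130 (own y) by 20 mm high with two grey cheeks at its back (the +x end) carrying the hinge of the lever; origin at the centre of the plate's underside; its own -x is the front, towards the robot
- nest (a point): centre of the nest's floor, on top of the press's base plate, 20 mm above the bench, 50 mm in front of the press's origin: a rectangle of blue rails 8 mm high, 6 mm wide, inside 49 mm along the press's x and 37 mm along its y, so the cartridge fits with 2.5 mm to spare each side, its own x along the press's x (either way round). Its axes are the press's
- press_hinge (a point): middle of the lever's hinge: 110 mm behind the nest along the press's +x and 115 mm above the bench; the hinge axis is the press's y
- press_lever (a joint): angle of the press's lever, rad: 0 = at rest, upright; grows as it swings forward and down towards the press's front; 1.571 = the stop, lever level, its rubber pad down on a home cap (with a cartridge in the nest it may stop 0.02 short). A damped spring returns it to 0 in about a second. At the T-bar it takes 3 N at first, 8 N near the stop, and 5 N more as the cap goes in
- tbar (a point): middle of the black T-bar at the end of the lever, a round bar 190 mm from the hinge, 16 mm thick, 140 mm long along the press's y. At rest it is 305 mm above the bench; at the stop 115 mm above it and 80 mm in front of the nest. The lever below is 24 mm wide and 20 mm thick, so the bar is free to grasp from 12 to 70 mm to either side of this point
- tray: yellow open tray, fixed to the bench, 170 (own x) by 120 (own y) by 20 mm high, walls and floor 5 mm thick; origin at the centre of its underside. Green mat and tray may lie on either side of the press
- other: the finished cartridge: same block, its blue cap already home (66 mm high overall); stands on the green mat (3 mm thick), to be left where it is; origin at the centre of its underside
- marker: pink marker pen with a white end, 125 mm long, 15 mm thick, lying near the front of the press; origin under its middle, x along it
- hygrometer: small white display, 30 by 90 by 85 mm high, behind the press; origin under its centre
- sanitizer: small bottle with a blue cap, 52 mm across, 130 mm high, behind the press; origin under its centre
Things that resemble listed ones, but are neither listed nor needed, are in the scene too. Of the things like the tray, leave any that is black or pink; of the rest the larger one is meant.

How it is judged (in metres and radians):
On the way, in this order (a step that is already met when the one before it is completed fails the run):
1. the cartridge stands in the nest, let go, its cap still standing up and the lever up (x of cartridge in the frame of nest between -0.005 and 0.005 m and y of cartridge in the frame of nest between -0.005 and 0.005 m and z of cartridge in the frame of nest between -0.003 and 0.004 m and angle between cartridge's own z axis and vertical below 0.08 rad and contact force between the fingers and cartridge below 0.1 N and value of joint cap below 0.003 m and value of joint press_lever below 0.6 rad), for 0.2 s.
2. the lever is down at its stop with the cartridge in the nest and the cap driven home (x of cartridge in the frame of nest between -0.005 and 0.005 m and y of cartridge in the frame of nest between -0.005 and 0.005 m and z of cartridge in the frame of nest between -0.003 and 0.004 m and angle between cartridge's own z axis and vertical below 0.08 rad and value of joint cap above 0.0065 m and value of joint press_lever above 1.53 rad), for 0.1 s.
3. the lever is back up at rest, the cartridge still in the nest (x of cartridge in the frame of nest between -0.005 and 0.005 m and y of cartridge in the frame of nest between -0.005 and 0.005 m and z of cartridge in the frame of nest between -0.003 and 0.004 m and angle between cartridge's own z axis and vertical below 0.08 rad and value of joint press_lever below 0.1 rad), for 0.1 s.
At the end, for the whole second after the job is handed in: The cartridge stands upright (within 0.08 rad) and still on the floor of the yellow tray, inside its walls, let go of; its cap is home to within 1.5 mm; the press's lever is back up within 0.1 rad of rest (x of cartridge in the frame of tray between -0.065 and 0.065 m and y of cartridge in the frame of tray between -0.045 and 0.045 m and z of cartridge in the frame of tray between 0.002 and 0.01 m and angle between cartridge's own z axis and vertical below 0.08 rad and linear speed of cartridge below 0.01 m/s and contact force between the fingers and cartridge below 0.1 N and value of joint cap above 0.0065 m and value of joint press_lever below 0.1 rad); the robot touches nothing.
It fails at once if the cartridge is tipped more than 0.5 rad (angle between cartridge's own z axis and vertical above 0.5 rad).
It fails at once if the finished cartridge is moved more than 20 mm from where it stood (distance of other from where it was at the start of the episode above 0.02 m).
It fails at once if the marker, the hygrometer or the bottle is moved more than 20 mm (distance of any of marker, hygrometer, sanitizer from where it was at the start of the episode above 0.02 m).
It also fails if it takes over 70 s, if anything falls off the work surface, if the arm or the gripper's body presses on something with over 40 N, if the wrist force passes 120 N, or if a joint passes its speed limit or range.

## Working session

There is one attempt and no reset: what is moved stays moved. The work goes in short steps, each a Python script; the robot and the scene stay as the last script left them, time stands still between calls to the robot, and variables do not carry over. Pictures are saved under pics/ and viewed, at most 12 in all, crops included, and the job is handed in when it is done.

```bash
mkdir -p pics; ls; python3 - <<'E'
from rig import *
import cv2,numpy as np
for n in("scene","side"):
    p,d=read_camera(n);i=camera_info(n);np.savez(f"pics/{n}0.npz",p=p,d=d,**{k:i[k] for k in("fx","fy","cx","cy","camera_from_world")})
    cv2.imwrite(f"pics/{n}0.png",p[:,:,::-1]);print(n,i)
s=sense();print(s["eef_rot"],s["clock"],s["opening"])
E
```

```text
pics
scene {'fx': 464.8779965822614, 'fy': 464.8779965822614, 'cx': 279.1878961581613, 'cy': 220.8397571860555, 'camera_from_world': array([[-4.19794402e-01,  9.07598314e-01,  6.16124644e-03,
         1.13253817e+02],
       [-7.79309645e-01, -3.63919695e-01,  5.10136190e-01,
         3.95720315e+02],
       [ 4.65240945e-01,  2.09350798e-01,  8.60071571e-01,
        -1.55108654e+03],
       [ 0.00000000e+00,  0.00000000e+00,  0.00000000e+00,
         1.00000000e+00]])}
side {'fx': 451.84236212627803, 'fy': 451.84236212627803, 'cx': 280.9825242469197, 'cy': 208.18189835074588, 'camera_from_world': array([[ 9.50652912e-01, -3.10231846e-01, -3.90426239e-03,
        -4.93570686e+02],
       [ 1.95161185e-01,  5.88161138e-01,  7.84843034e-01,
        -3.30682227e+02],
       [-2.41186968e-01, -7.46875276e-01,  6.19682313e-01,
        -1.01948997e+03],
       [ 0.00000000e+00,  0.00000000e+00,  0.00000000e+00,
         1.00000000e+00]])}
[ 8.04669799e-04  9.81551163e-01 -1.91197954e-01 -9.68232529e-05] 0.1 85.40134164143488
```

View pics/scene0.png

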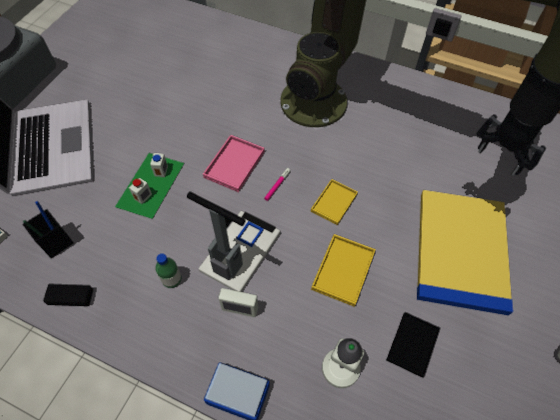

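View pics/side0.png

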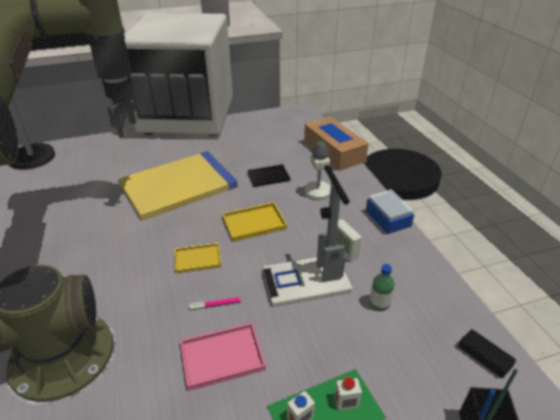

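Scene view: red-capped cartridge at (138,190), blue-capped one at (158,165) on the green mat. Nest is at (250,232) and T-bar at (228,210). There are two yellow trays, a small one at (334,202) and a larger one at (344,270). The yellow slab with the blue edge at (465,250) looks like a binder or book. Now I'll measure these.

```bash
cat > h.py <<'E'
import numpy as np,cv2
def load(n):
    return dict(np.load(f"pics/{n}.npz"))
def world(f):
    d=f["d"];v,u=np.indices(d.shape)
    c=np.stack([(u-f["cx"])/f["fx"]*d,-(v-f["cy"])/f["fy"]*d,-d,np.ones_like(d)],-1)
    return (c@np.linalg.inv(f["camera_from_world"]).T)[...,:3]
def mask(f,lo,hi,box,w=None,z=None):
    h=cv2.cvtColor(f["p"],cv2.COLOR_RGB2HSV);m=cv2.inRange(h,np.array(lo),np.array(hi))>0
    b=np.zeros_like(m);b[box[1]:box[3],box[0]:box[2]]=1;m&=b&(f["d"]>0)
    if z is not None:m&=(w[...,2]>z[0])&(w[...,2]<z[1])
    return m
def rect(P):
    (c,s,a)=cv2.minAreaRect(P[:,:2].astype(np.float32));return np.round(c,1),np.round(s,1),round(a,1),'zmed',np.round(np.percentile(P[:,2],[5,50,95]),1),len(P)
E
python3 - <<'E'
from h import *
B=dict(scene0=dict(red=(120,170,155,205),bcap=(150,145,170,170),nest=(230,210,275,250),tray=(305,230,385,310),small=(305,175,365,228),plate=(195,205,290,295),mat=(110,145,190,220),slab=(410,180,520,320)),
 side0=dict(red=(330,370,365,395),bcap=(285,390,315,412),nest=(262,255,312,295),tray=(215,200,295,245),small=(165,240,230,275),plate=(255,250,360,305),mat=(260,365,400,420),slab=(110,145,245,220)))
C=dict(red=[((0,140,80),(8,255,255)),((172,140,80),(180,255,255))],bcap=[((100,120,60),(130,255,255))],nest=[((100,90,50),(130,255,255))],tray=[((18,120,60),(35,255,255))],small=[((18,120,60),(35,255,255))],plate=[((0,0,140),(180,50,255))],mat=[((45,100,40),(85,255,255))],slab=[((18,120,60),(35,255,255))])
for n in B:
    f=load(n);w=world(f);print(n)
    for k,b in B[n].items():
        m=sum(mask(f,*c,b,w,(14,35) if k=='plate' else None) for c in C[k])>0
        P=w[m]
        if len(P):print(k,*rect(P),P.mean(0).round(1))
f=load("scene0")["p"][:,:,::-1];g=load("side0")["p"][:,:,::-1]
r=lambda i,x,y,a,b:cv2.resize(i[y:y+b,x:x+a],(400,300),interpolation=cv2.INTER_CUBIC)
cv2.imwrite("pics/c1.png",np.vstack([np.hstack([r(f,110,140,80,60),r(f,190,185,112,84)]),np.hstack([r(f,300,175,100,130),r(g,255,250,112,84)])]))
E
```

```text
scene0
red [ 561.8 -300.9] [22.1 19.5] 60.3 zmed [73.8 77.2 80.9] 45 [ 561.6 -300.9   77.3]
bcap [ 460.6 -305.1] [22.4 19. ] 83.4 zmed [65.2 69.2 73.5] 40 [ 460.9 -302.7   69.3]
nest [548.8  41.1] [50.6 64.5] 84.8 zmed [22.2 27.4 30.9] 180 [549.2  41.4  27.1]
tray [532.6 308.4] [172.9 121.7] 1.7 zmed [ 1.8  6.1 20.6] 2790 [533.2 309.1   7.7]
small [341.6 206.4] [ 92.4 128.5] 82.9 zmed [ 0.3  5.2 15.6] 1174 [342.1 207.4   6.1]
plate [598.8  35.5] [130.3 210.6] 85.2 zmed [16.7 20.2 23.9] 1346 [606.1  45.5  20.3]
mat [ 513.4 -307.7] [209.5 122. ] 6.2 zmed [-0.2  3.6  7.6] 1631 [ 524.5 -299.9    3.8]
slab [323.2 575.3] [301. 231.] 14.2 zmed [22.5 26.5 30.1] 8289 [332.9 575.8  26.3]
side0
red [ 558.9 -303.4] [21.2 17.7] 64.2 zmed [74.  76.6 78.6] 87 [ 558.8 -303.3   76.5]
bcap [ 459.1 -304.9] [20.4 17.2] 70.2 zmed [66.6 68.7 71. ] 87 [ 458.7 -304.8   68.8]
nest [548.3  38.3] [50.6 60. ] 85.7 zmed [24.3 27.1 30.2] 117 [547.3  38.2  27.2]
tray [510.1 305. ] [226.6 127.3] 2.7 zmed [ 1.6  5.6 19.2] 1602 [532.3 309.7   7.7]
small [342.7 206.7] [ 94.3 121.1] 83.4 zmed [ 0.6  3.9 14. ] 1062 [341.8 209.8   5.3]
plate [598.8  34.8] [133.5 209.7] 84.5 zmed [16.5 19.5 22.2] 1570 [587.5  15.2  19.5]
mat [ 513.  -306.9] [208.6 118.1] 4.8 zmed [0.3 2.9 5.5] 2087 [ 534.5 -297.1    2.9]
slab [340.9 495.5] [299.1 394.6] 13.2 zmed [10.5 24.7 28.1] 3984 [328.5 545.1  23.5]
```

View pics/c1.png

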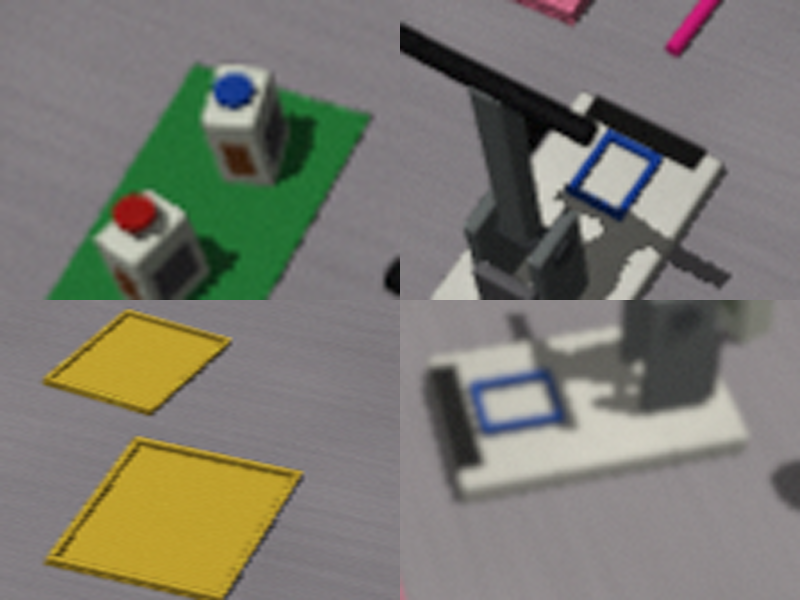

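Confirmed in the crop: the red cap stands up on the cartridge at scene (138,190). Of the two real yellow trays (open, rimmed), the larger one at (344,270) measures 173x122 mm, so it is the target. The slab is 300x230x27 mm, so it is not the tray. The press plate measures 210x130 with yaw of about -5°, and its centre agrees with the nest position. Next is a close look with the wrist camera.

```bash
cat >> h.py <<'E'
def q(a):
    a=np.radians(a)/2;return [0,float(np.cos(a)),float(np.sin(a)),0]
def snap(n,name):
    from rig import read_camera,camera_info
    i=camera_info(n);p,d=read_camera(n)
    np.savez(f"pics/{name}.npz",p=p,d=d,**{k:i[k] for k in("fx","fy","cx","cy","camera_from_world")})
    cv2.imwrite(f"pics/{name}.png",p[:,:,::-1])
E
python3 - <<'E'
from rig import *
from h import *
s=sense();C=np.linalg.inv(camera_info("wrist")["camera_from_world"])
print("cam rel tcp",C[:3,3]-s["eef_pos"],"look",-C[:3,2])
for nm,p,a in [("cart",[560,-302,30],0),("nest",[549,40,45],-5),("tbar",[655,70,286],85),("tbar",[655,70,286],-95),("down",[465,87,96],85),("down",[465,87,96],-95),("tray",[532,308,35],0)]:
    j=solve_ik(p,q(a));print(nm,a,None if j is None else np.round(j,2))
servo_line([225,500,430],feed=250)
move_to([430,-200,430],q(0))
move_to([545,-302,260],q(0))
C=np.linalg.inv(camera_info("wrist")["camera_from_world"]);print(C[:3,3],-C[:3,2])
snap("wrist","w1");print(sense()["clock"],sense()["eef_pos"])
E
```

```text
cam rel tcp [ 72.44803087 -29.34529377 142.36624778] look [-0.28594313  0.11518454 -0.95129861]
cart 0 [-0.18  0.2  -0.11  0.   -1.26  1.75]
nest -5 [ 0.44 -0.03 -0.33  0.   -1.27  1.05]
tbar 85 [ 0.41  0.21  0.37  0.   -1.73  2.64]
tbar -95 [ 0.41  0.21  0.37  0.   -1.73 -0.5 ]
down 85 [ 0.61 -0.29 -0.46  0.   -1.4   2.44]
down -95 [ 0.61 -0.29 -0.46  0.   -1.4  -0.7 ]
tray 0 [ 0.85  0.14 -0.17  0.   -1.26  0.72]
[ 623.03384268 -301.53271137  404.76869575] [-3.05720448e-01 -8.01706433e-04 -9.52120982e-01]
4.625 [ 545.32217829 -301.79461789  263.006097  ]
```

View pics/w1.png

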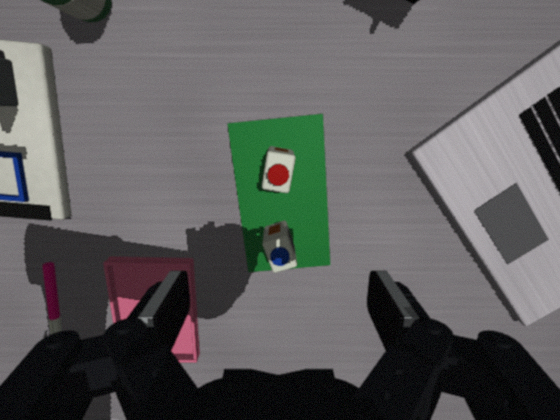

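The wrist view shows the red-cap cartridge at (277,172) and the blue one at (279,250). The red one is slightly yawed on the mat. I'll get its pose from the top face.

```bash
python3 - <<'E'
from h import *
f=load("w1");w=world(f);b=np.zeros(f["d"].shape,bool);b[140:205,250:310]=1
hs=cv2.cvtColor(f["p"],cv2.COLOR_RGB2HSV)
z=w[...,2]
white=b&(hs[...,1]<60)&(hs[...,2]>120)
print("z white",np.percentile(z[white],[5,25,50,75,95]))
top=b&(z>55); P=w[top];print("top",*rect(P))
red=b&(hs[...,1]>140)&((hs[...,0]<8)|(hs[...,0]>172));print("red",*rect(w[red]),w[red].mean(0))
# top face by intersecting rays with z=63: white|red
m=(white|red)
C=np.linalg.inv(f["camera_from_world"]);v,u=np.nonzero(m)
r=np.stack([(u-f["cx"])/f["fx"],-(v-f["cy"])/f["fy"],-np.ones(len(u))],1)@C[:3,:3].T
X=C[:3,3]+r*((63-C[2,3])/r[:,2])[:,None];print("ray63",*rect(X))
tm=cv2.resize(f["p"][130:210,240:320,::-1],(560,560),interpolation=cv2.INTER_CUBIC);cv2.imwrite("pics/c2.png",tm)
# nest too: partial; press plate corner
E
```

```text
z white [60.47547781 61.65664944 62.31532815 62.94069159 63.88643545]
top [ 580.2 -305.5] [31.9 83.2] 80.4 zmed [60.3 62.9 77.3] 1125
red [ 560.  -301.2] [23.  22.2] 11.7 zmed [75.1 76.3 77.6] 336 [ 560.83061739 -301.41575442   76.21163132]
ray63 [ 561.1 -302.1] [31.4 43.8] 80.5 zmed [63. 63. 63.] 1009
```

View pics/c2.png

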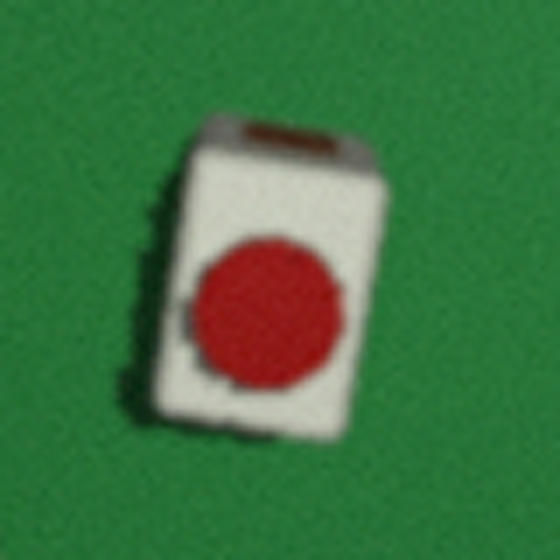

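```bash
cat >> h.py <<'E'
def white_top(f,z0,box,win=(55,90)):
    """rays of white|red pixels on plane z0 -> rect"""
    hs=cv2.cvtColor(f["p"],cv2.COLOR_RGB2HSV);w=world(f)
    red=(hs[...,1]>140)&((hs[...,0]<8)|(hs[...,0]>172))
    m=((hs[...,1]<60)&(hs[...,2]>120))|red
    b=np.zeros_like(m);b[box[1]:box[3],box[0]:box[2]]=1
    m&=b&(w[...,2]>win[0])&(w[...,2]<win[1]);return ray(f,m,z0)
def ray(f,m,z0):
    C=np.linalg.inv(f["camera_from_world"]);v,u=np.nonzero(m)
    r=np.stack([(u-f["cx"])/f["fx"],-(v-f["cy"])/f["fy"],-np.ones(len(u))],1)@C[:3,:3].T
    return C[:3,3]+r*((z0-C[2,3])/r[:,2])[:,None]
E
python3 - <<'E'
from rig import *
from h import *
a=170.5;t=np.array([np.cos(np.radians(a)),np.sin(np.radians(a)),0])
c=np.array([561,-302,0.])
move_to([*(c-16*t)[:2],260],q(a));wait(.3)
snap("wrist","w2");print(sense()["eef_pos"])
f=load("w2");P=white_top(f,63,(230,130,330,220));print(rect(P))
h=cv2.minAreaRect(P[:,:2].astype(np.float32));print(h)
E
```

```text
[ 576.76924522 -304.66194436  259.9590814 ]
(array([ 559.6, -301.4]), array([30.7, 41.7]), 81.3, 'zmed', array([63., 63., 63.]), 911)
((559.56201171875, -301.3931884765625), (30.657447814941406, 41.68373107910156), 81.29522705078125)
```

```bash
python3 - <<'E'
from rig import *
from h import *
a=171
c=[560.2,-301.6]
servo_line([*c,150],q(a),feed=200)
print(servo_line([*c,28],feed=100,guard=15))
grab(40);wait(.2);s=sense();print(s["opening"],s["grip_force"],s["eef_pos"],s["clock"])
servo_line([*c,150],feed=120);wait(.2)
move_to([430,-150,420],q(173))
n=np.array([548.8,39.7]);a=174.9;t=np.array([np.cos(np.radians(a)),np.sin(np.radians(a))])
move_to([*(n-25*t),285],q(a));wait(.3)
snap("wrist","w3");s=sense();print(s["opening"],s["grip_force"],s["eef_pos"],s["clock"])
E
```

```text
False
31.419580757383894 40.322502851486206 [ 560.38168194 -301.66344914   28.28481293] 10.5667
31.2557544512781 40.12362241744995 [573.63920902  36.9509897  285.64803871] 14.6083
```

View pics/w3.png

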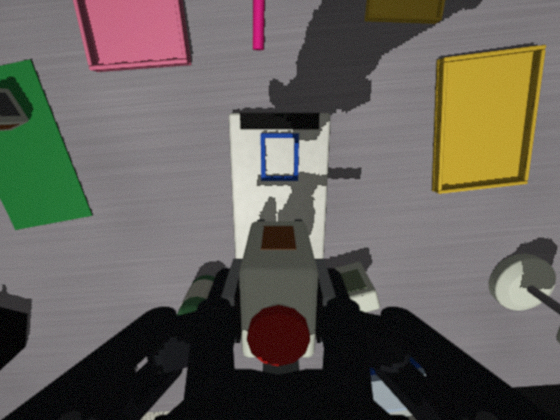

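The nest at (280,157) is clear in view, and the cartridge is held with its cap up at (278,335). I'll measure the nest and the held cap in the same camera.

```bash
python3 - <<'E'
from h import *
f=load("w3");hs=cv2.cvtColor(f["p"],cv2.COLOR_RGB2HSV)
b=np.zeros(f["d"].shape,bool);b[120:190,250:310]=1
m=b&(hs[...,0]>100)&(hs[...,0]<130)&(hs[...,1]>90)
print("nest",rect(ray(f,m,28)),"depth",rect(world(f)[m]))
b[:]=0;b[100:260,220:340]=1
w=world(f);p=b&(hs[...,1]<60)&(hs[...,2]>130)
print("plate",rect(ray(f,p,20)))
b[:]=0;b[290:380,230:330]=1
r=b&(hs[...,1]>140)&((hs[...,0]<8)|(hs[...,0]>172))
e=np.array([573.64,36.95,285.65]);a=np.radians(174.9)
X=ray(f,r,e[2]+49.3);c=np.array(cv2.minEnclosingCircle(X[:,:2].astype(np.float32))[0]);print(cv2.minEnclosingCircle(X[:,:2].astype(np.float32)),np.percentile(w[r][:,2]-e[2],[5,50,95]))
d=c-e[:2];print("cap-tcp tool x,y",d@[np.cos(a),np.sin(a)],d@[np.sin(a),-np.cos(a)])
E
```

```text
nest (array([541.7,  48.3]), array([59.7, 76.6]), 83.9, 'zmed', array([28., 28., 28.]), 698) depth (array([539.4,  44.2]), array([56.9, 88.2]), 73.8, 'zmed', array([26. , 27.6, 28.9]), 698)
plate (array([588.7,  37.8]), array([173.2, 218.3]), 84.8, 'zmed', array([20., 20., 20.]), 9189)
((572.3983154296875, 38.890296936035156), 23.790987014770508) [45.41959737 48.44637005 49.41198848]
cap-tcp tool x,y 1.4092501541591183 1.8222367505738681
```

```bash
cat >> h.py <<'E'
def big(m):
    n,l,s,_=cv2.connectedComponentsWithStats(m.astype(np.uint8));return l==1+np.argmax(s[1:,4])
E
python3 - <<'E'
from h import *
f=load("w3");hs=cv2.cvtColor(f["p"],cv2.COLOR_RGB2HSV)
def bx(x0,y0,x1,y1):
    b=np.zeros(f["d"].shape,bool);b[y0:y1,x0:x1]=1;return b
m=big(bx(250,125,310,185)&(hs[...,0]>105)&(hs[...,0]<125)&(hs[...,1]>150));print("nest",rect(ray(f,m,28)),np.unique(np.nonzero(m)[0])[[0,-1]],np.unique(np.nonzero(m)[1])[[0,-1]])
h=m.astype(np.uint8);ff=h.copy();cv2.floodFill(ff,None,(0,0),1);hole=(ff==0);print("inside",rect(ray(f,hole,28)))
e=np.array([573.64,36.95,285.65]);a=np.radians(174.9)
r=big(bx(230,290,330,380)&(hs[...,1]>150)&((hs[...,0]<6)|(hs[...,0]>174))&(world(f)[...,2]>e[2]+47.5))
X=ray(f,r,e[2]+49.3);R=rect(X);d=X.mean(0)[:2]-e[:2];print(R,X.mean(0),"cap-tcp tool x,y",d@[np.cos(a),np.sin(a)],d@[np.sin(a),-np.cos(a)])
E
```

```text
nest (array([548.2,  40.9]), array([47.2, 58.7]), 84.8, 'zmed', array([28., 28., 28.]), 495) [133 179] [261 297]
inside (array([548.6,  41.2]), array([39.2, 50.2]), 84.0, 'zmed', array([28., 28., 28.]), 1175)
(array([572.2,  37. ]), array([22.1, 23.6]), 73.7, 'zmed', array([335., 335., 335.]), 2513) [571.931207    37.12126688 334.95      ] cap-tcp tool x,y 1.7172526446790632 0.018686890422392605
```

```bash
python3 - <<'E'
from rig import *
from h import *
c=[549.4,40.3];a=174.9
servo_line([*c,140],q(a),feed=200)
servo_line([*c,58],feed=120);wait(.3)
f0=np.array(sense()["ft_force"])
g=servo_line([*c,45.6],feed=25,guard=6);wait(.2)
s=sense();print(g,s["eef_pos"],np.array(s["ft_force"])-f0,s["clock"])
snap("scene","s2");snap("side","d2")
E
python3 - <<'E'
import cv2,numpy as np
r=lambda n,x,y:cv2.resize(cv2.imread(f"pics/{n}.png")[y:y+90,x:x+120],(400,300),interpolation=cv2.INTER_CUBIC)
cv2.imwrite("pics/c3.png",np.hstack([r("s2",190,185),r("d2",245,215)]))
E
```

```text
True [549.10556719  40.22300463  45.23742349] [ 0.47982228 -0.30529293  5.4579948 ] 17.3417
```

View pics/c3.png

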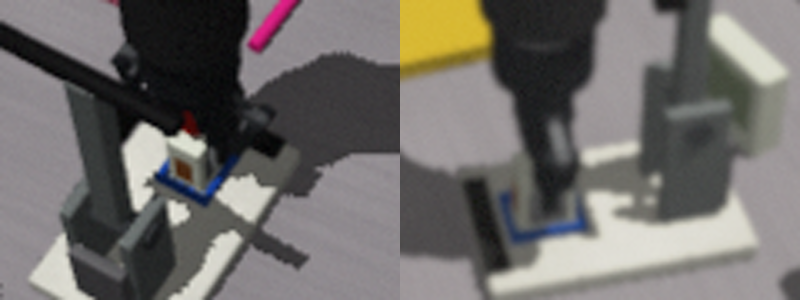

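Seated on the nest floor: z matches 20+25 mm, and both views show the cartridge inside the blue rails. I'll release it and go to the T-bar, checking its position in depth first.

```bash
cat >> h.py <<'E'
yaw=np.radians(-5.1);px=np.array([np.cos(yaw),np.sin(yaw)]);py=np.array([-px[1],px[0]])
N=np.array([549,40.3]);H=N+110*px
def bar(th,s=40,dz=-20):
    c=H-190*np.sin(th)*px+s*py;return [*c,115+190*np.cos(th)+dz]
E
python3 - <<'E'
from rig import *
from h import *
for n in("scene0","side0"):
    f=load(n);w=world(f);m=(w[...,2]>295)&(w[...,2]<325)&(w[...,0]>600)&(w[...,0]<720)&(abs(w[...,1])<140);print(n,rect(w[m]))
print("exp",bar(0,0,0))
gripper_open();wait(.3);s=sense();print(s["grip_force"],s["clock"])
servo_line([s["eef_pos"][0],s["eef_pos"][1],200],feed=150)
servo_line([480,60,400],feed=250)
b=bar(0)
move_to([b[0],b[1],400],q(-95.1));wait(.2)
snap("scene","s3");snap("side","d3");snap("wrist","w4")
print(sense()["eef_pos"],sense()["clock"])
f=load("w4");w=world(f);m=(w[...,2]>295)&(w[...,2]<325)&(w[...,0]>600)&(w[...,0]<720)&(abs(w[...,1])<140);print(rect(w[m]))
r=lambda n,x,y:cv2.resize(cv2.imread(f"pics/{n}.png")[y:y+120,x:x+160],(400,300),interpolation=cv2.INTER_CUBIC)
cv2.imwrite("pics/c4.png",np.hstack([r("d3",225,180),cv2.resize(cv2.imread("pics/w4.png"),(400,300))]))
E
```

```text
scene0 (array([660.1,  30.2]), array([141.5,  18.2]), 85.3, 'zmed', array([302.7, 310.8, 314.8]), 512)
side0 (array([655.9,  28.7]), array([144.2,  18.3]), 84.2, 'zmed', array([301.2, 310.2, 313.1]), 332)
exp [np.float64(658.5645171951846), np.float64(30.52162734469143), np.float64(305.0)]
0.0 18.3167
[661.9673252   70.3822813  400.27715965] 22.3583
(array([658.8,  30.7]), array([139.6,  19.6]), 85.5, 'zmed', array([305.4, 311.3, 313.1]), 3975)
```

View pics/c4.png

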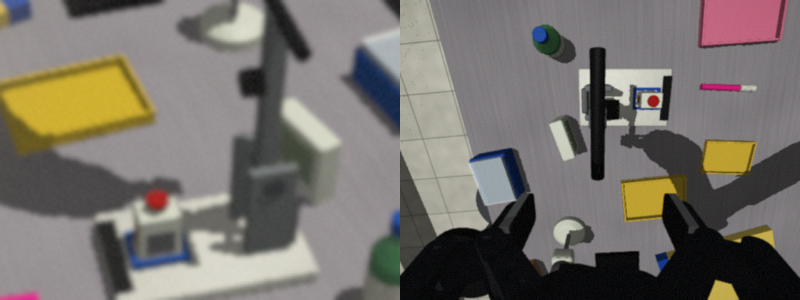

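The cartridge stands in the nest with its cap up. The measured T-bar agrees with the model to within 1 mm. Now I'll grasp the bar and swing it along the arc.

```bash
python3 - <<'E'
from rig import *
from h import *
g=servo_line(bar(0),feed=120,guard=15);grab(50);wait(.1)
s=sense();print(g,s["opening"],s["grip_force"],s["eef_pos"],s["clock"])
if not 13<s["opening"]<19: raise SystemExit
f0=np.array(s["ft_force"])
for th in list(np.arange(.15,1.36,.15))+[1.45,1.52,1.56,1.58]:
    g=servo_line(bar(th),feed=100 if th<1.4 else 50,guard=45)
    s=sense();print(round(th,2),g,np.round(np.array(s["ft_force"])-f0,1),np.round(s["eef_pos"]-np.array(bar(th)),1),round(s["opening"],1))
    if g: break
wait(.3);s=sense();print(s["eef_pos"],np.array(s["ft_force"])-f0,s["clock"],bar(1.571))
snap("side","d4");snap("scene","s4")
r=lambda n,x,y:cv2.resize(cv2.imread(f"pics/{n}.png")[y:y+120,x:x+160],(400,300),interpolation=cv2.INTER_CUBIC)
cv2.imwrite("pics/c5.png",np.hstack([r("d4",205,180),r("s4",180,150)]))
E
```

```text
False 14.606022557581804 48.67526650428772 [662.51619503  70.33173931 285.2428407 ] 24.2167
0.15 False [3.6 0.7 2.8] [0.6 0.  1. ] 14.6
0.3 False [0.6 2.  5.8] [0.5 0.  1.3] 14.0
0.45 False [1.1 1.5 5.9] [ 0.7 -0.   0.8] 14.4
0.6 False [0.3 1.9 5.4] [0.2 0.  0.3] 14.4
0.75 False [1.9 1.6 4.6] [0.7 0.  0.7] 14.0
0.9 False [ 4.  -0.   3.3] [ 1.1 -0.   0.6] 14.7
1.05 False [ 6.2 -0.3  4.3] [ 1.6 -0.   0.9] 13.9
1.2 False [ 5.5 -0.3  4.6] [ 1.8 -0.1  1.3] 14.4
1.35 False [ 5.8 -0.2  6.3] [ 1.8 -0.1  1.4] 14.0
1.45 False [ 1.6 -0.1  8.6] [ 1.8 -0.1  2.3] 14.3
1.52 False [2.8 0.9 7.5] [ 1.5 -0.   1.7] 14.1
1.56 False [-0.8  0.1  8.7] [ 1.4 -0.   2.2] 14.4
1.58 False [ 0.4  1.1 10.1] [ 1.2 -0.   2. ] 14.2
[474.09457782  87.24905098  95.30422635] [-0.70332644  0.09662649 10.0201805 ] 29.9167 [np.float64(472.87249056705804), np.float64(87.2531860154258), np.float64(94.96130209129791)]
```

View pics/c5.png

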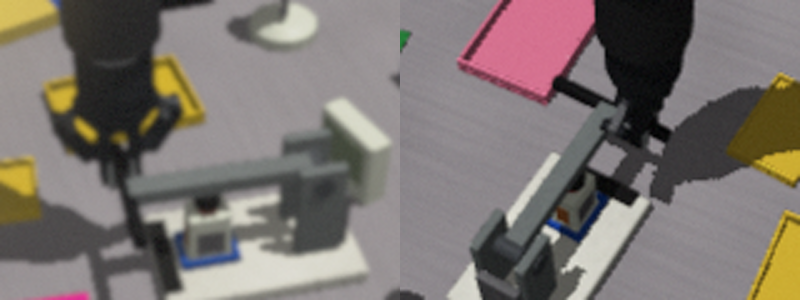

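The lever is nearly level, with the pad on the cap, but there is no firm stop contact yet. I'll press on down with a force guard.

```bash
python3 - <<'E'
from rig import *
from h import *
p=np.array(sense()["eef_pos"]);b=bar(1.571)
f0=np.array(sense()["ft_force"])
for k in range(1,9):
    g=servo_line([b[0]+1,b[1],95-1.5*k],feed=15,guard=25)
    wait(.15);s=sense();F=np.array(s["ft_force"]);print(k,g,F.round(1),np.round(s["eef_pos"],1),round(s["opening"],1))
    if g or F[2]-f0[2]>22:break
f0w=sense()["clock"];wait(.3);print(f0w)
snap("side","d5")
f=load("d5");w=world(f)
u=(w[...,0]>500)&(w[...,0]<640)&(w[...,2]>100)&(w[...,2]<140)&(abs(w[...,1]-35)<20)
P=w[u];t=(P[:,:2]-H)@px;A=np.polyfit(t,P[:,2],1);print("lever slope",A,len(P))
E
```

```text
1 False [-2.3  1.7 10.9] [474.1  87.2  95.2] 14.3
2 False [-3.5  1.  12.8] [474.1  87.3  93.8] 14.7
3 False [-4.8  2.3 15.1] [474.1  87.2  92.8] 14.7
4 False [-9.7  1.9 21.3] [474.1  87.2  92.5] 14.6
5 False [-14.2   2.4  27.2] [474.2  87.2  92.3] 14.1
6 False [-17.    2.2  32.4] [474.1  87.2  91.8] 14.1
7 False [-21.7   3.3  40.3] [474.2  87.2  91.6] 14.3
32.8167
lever slope [6.45742551e-03 1.20824794e+02] 676
```

Hard stop felt: 40 N with almost no further travel, and the lever is level to within 0.007 rad. I'll bring it back up.

```bash
python3 - <<'E'
from rig import *
from h import *
for th in [1.571]+list(np.arange(1.45,0,-.16))+[0]:
    g=servo_line(bar(th,40,-21),feed=120,guard=60)
    if g: print("guard",th,sense()["ft_force"])
gripper_open();wait(.2);s=sense();print(s["eef_pos"],s["ft_force"],s["clock"])
b=bar(0);servo_line([b[0],b[1],400],feed=200)
n=N;a=174.9;t=np.array([np.cos(np.radians(a)),np.sin(np.radians(a))])
servo_line([500,60,400],feed=250)
move_to([*(n-16*t),277],q(a));wait(.3)
snap("wrist","w5");snap("side","d6");print(sense()["clock"],sense()["eef_pos"])
f=load("w5");hs=cv2.cvtColor(f["p"],cv2.COLOR_RGB2HSV);w=world(f)
red=big((hs[...,1]>140)&((hs[...,0]<8)|(hs[...,0]>172))&(abs(w[...,0]-549)<40)&(abs(w[...,1]-40)<40));X=w[red];print("cap",X.mean(0),np.median(X[:,2]))
P=white_top(f,80,(200,100,360,260),(73,95));print("top",rect(P))
f=load("d6");w=world(f);m=(w[...,2]>295)&(w[...,2]<325)&(w[...,0]>600)&(w[...,0]<720)&(abs(w[...,1])<140);print("bar",rect(w[m]))
r=lambda n,x,y:cv2.resize(cv2.imread(f"pics/{n}.png")[y:y+120,x:x+160],(400,300),interpolation=cv2.INTER_CUBIC)
cv2.imwrite("pics/c6.png",np.hstack([r("d6",225,180),r("w5",200,100)]))
E
```

```text
[662.140697    70.38119294 283.93910566] [ 0.28722493  0.63267589 -0.0113244 ] 38.4917
41.75 [564.91922151  38.95396878 277.19807395]
cap [548.52636292  40.68054475  85.63721285] 85.65851268393882
top (array([586.3,  43.7]), array([120.7,  35.6]), 4.3, 'zmed', array([80., 80., 80.]), 986)
bar (array([656.3,  29.5]), array([143.3,  17.4]), 84.9, 'zmed', array([301.5, 310.4, 313.4]), 331)
```

View pics/c6.png

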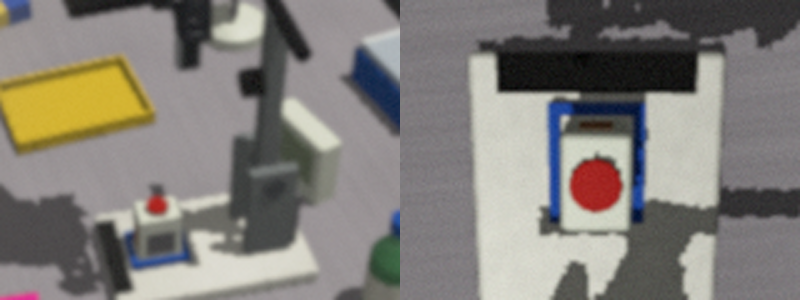

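The cap top is at 85.7 mm, so the cap is home, and the lever is at rest. Now I'll move the cartridge to the tray.

```bash
python3 - <<'E'
from rig import *
from h import *
c=[549.1,40.3];t=[532.8,308.5]
servo_line([*c,140],feed=250);servo_line([*c,46],feed=100,guard=15)
grab(40);wait(.1);s=sense();print(s["opening"],s["eef_pos"]);z=s["eef_pos"][2]
servo_line([*c,170],feed=120);servo_line([*t,170],q(179),feed=200)
servo_line([*t,50],feed=120);wait(.2)
g=servo_line([*t,z-15.3],feed=25,guard=5);wait(.1)
s=sense();print(g,s["eef_pos"],"want z",z-15,s["opening"],s["clock"])
gripper_open();wait(.2)
servo_line([*t,220],feed=150);servo_line([400,250,300],feed=250);wait(.2)
snap("scene","s7");snap("side","d7");print(sense()["clock"])
f=load("s7");hs=cv2.cvtColor(f["p"],cv2.COLOR_RGB2HSV);w=world(f)
red=(hs[...,1]>140)&((hs[...,0]<8)|(hs[...,0]>172))&(abs(w[...,0]-533)<90)&(abs(w[...,1]-308)<70);print("cap",w[red].mean(0),red.sum())
r=lambda n,x,y:cv2.resize(cv2.imread(f"pics/{n}.png")[y:y+150,x:x+200],(400,300),interpolation=cv2.INTER_CUBIC)
cv2.imwrite("pics/c7.png",np.hstack([r("s7",200,170),r("d7",205,150)]))
E
```

```text
31.295500797426204 [549.31631122  40.34819522  46.31533489]
True [532.55716749 308.27632353  31.31794953] want z 31.315334887490557 31.45120189783312 49.0
52.3083
cap [534.16008771 307.73196731  71.30558549] 54
```

View pics/c7.png

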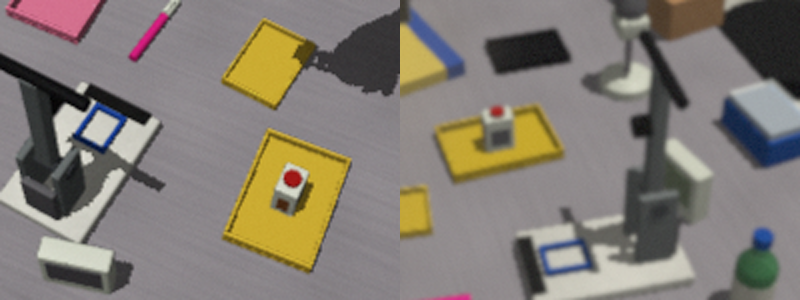

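The cartridge stands upright in the large yellow tray with its cap home (cap top about 71 mm = 5+66), and the lever is up at rest.

```bash
python3 -c "
from rig import *
print(close_job())"
```

```text
the job is handed in; nothing more can be done
None
```

The cartridge was pressed in the nest until its cap was fully home and now stands upright, let go, on the floor of the large yellow tray; the lever is back at rest and the job is handed in (the interface returned no verdict).

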